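# Close the pump's strainer pot to the bleed mark and hold the lid there

## Robot

A 7-joint arm with a two-finger parallel gripper is mounted at the origin on the work surface. World frame = base frame: x ahead of the robot, y to its left, z up, the work surface at z = 0. Lengths are in m, angles in rad, forces in N, time in s.
With the tool pointing down it reaches from about 0.425 to 0.925 m from the base axis. Payload 6.8 kg.
Tool frame: the origin (TCP) lies between the finger pads; the fingertips stand 19 mm ahead of it and the grasp point (between the pads) is the TCP (robot.tcp_to_tips is the distance from the TCP to the fingertips, in m); x points along the fingers, y is the direction in which the jaws open and shut, and the axes are right-handed (so a half turn about x gives the same grasp; the last joint's range is limited). The gripper opens to 88 mm and grips with 3 to 60 N. Pads are 20 mm wide; open, the fingers measure 115 mm over their backs; the gripper's body (75 mm by 178 mm) begins 61 mm behind the grasp point.
Start: joints at [1.121, 0.477, 0.022, 1.555, -0.011, 1.109, -0.083], TCP at [0.226, -0.636, 0.242] pointing down, gripper open.
Joint ranges: [-2.96, 2.96], [-0.34, 2.1], [-1.41, 1.46], [0.24, 2.44], [-1.37, 4.51], [0.17, 1.92], [-2.96, 2.96]. Speed limits (rad/s): [2.39, 2.39, 3.14, 3.14, 3.14, 3.14, 3.14].

## Interface

Orientations are given as a 3x3 rotation matrix whose columns are the frame's x, y, z axes.
In Python, from rig import robot gives the robot as it stands. The module is installed in compiled form; this text tells all that it offers.
- The arm moves only by the tool apply_moves, never from a script. Its argument "increments" is a list that holds one entry, the list of rows, each a list of 7 numbers: the finger opening in cm, from 0 to 8.78, then the shift along the world's x, y, z in cm, then the turn, a rotation vector about the world's x, y, z in degrees. In form: [[[fingers, tx, ty, tz, rx, ry, rz], ...]]. A call has 1 to 5 rows; each row shifts and turns the pose as measured when the row begins; what a row does not reach is not made up. A row lasts 1/12 s, in which the tool goes at most 41.7 mm and 7.16 degrees, less where a joint would pass 70% of its speed; a pose out of reach is approached as far as the arm can. A call is refused whole if a number of a shift passes 4.17 or a number of a turn 7.16, either way. A call with a gripper value outside its range is refused whole. The fingers move at their own pace and stop on an object; "grip_force" is the grip in N (left out, the last holds). Time passes only in rows, so rows that do not move let the fingers close. It gives the time, the measured TCP pose, the force and the opening at its end, in the units of the state.
- robot.read_state(): the state, without advancing time (a new reading comes with each control period).
- robot.camera(name): name is "scene" or "top"; returns a dict with "frame" (400x640x3 uint8, red, green, blue), "intrinsics" (3x3 intrinsics, pixels), "pose" (4x4, takes a point from camera to world coordinates). Camera axes: x right, y up, looking along -z (the intrinsics and any distortion apply to the point x, -y, -z); pixel columns grow to the right and rows downward; lengths in m; the calibration is good to about 2 mm. A picture is of the moment at which its call begins. There is no depth.
- robot.hand_in(): hands the job in, once; it reports no verdict.
The state is a dict: "clock": time; "qpos": joint angles; "dq": joint speeds; "joint_torque": joint torques, N m; "eef_pos": TCP position; "orientation": TCP orientation; "force": force on the tool from outside, world axes, zero at the start; "moment": the same for the moment, N m; "opening": finger opening in m.
Only numpy, scipy, OpenCV 4.12 (cv2) and the standard library are available. Lean on these libraries where they do the work, as an engineer would, in place of code of your own. Each camera call takes 0.05 s, during which the arm holds its last target.

## Task

The water pump on the basement bench is about to be primed. Pick up the blue strainer lid, set it into the pump's open pot with its white pointer at the white mark so that it drops fully home, then twist it clockwise until the pointer stands at the yellow bleed mark, half-way through its turn, and without letting it click past the orange latch towards the red lock mark. Finish while still gripping the lid there, so that it stays put while the pot bleeds its air, and leave the jar, the tape roll and the screwdriver where they are.

Things in the scene. Friction and masses are not known exactly. Their poses are not given: they have to be found in the camera images.
- lid_grip (a point): Loose blue lid, 220 g, upright on the bench on its plug. The point is on its axis inside the wing grip: 22 mm above the disc's top, 14 mm below the grip's top edge, 56 mm above the plug's foot. Wing grip: through the axis along x, 72 mm long, 14 mm thick (y), 36 mm tall. Disc 108 mm across, 8 mm thick; plug under it 80 mm across, 26 mm tall, foot tapered to 68. x points to the white pointer, z up.
- lid_pointer (a point): Outer end of the lid's white pointer rib (7 mm wide, on the disc's rim), 62 mm from the lid's axis, 26 mm below lid_grip; axes as lid_grip. Two bayonet lugs stand out of the plug to 48 mm from the axis, 9 to 16 mm above its foot: a wide one under the pointer, a narrow one opposite, so the lid enters only one way round.
- pot_mouth (a point): Centre of the open mouth of the black strainer pot of the pump (fixed), at top of its collar, 200 mm above the bench. z up, x towards the yellow mark, motor towards y. Mouth 86 mm across inside the grey bayonet lips (8 mm deep, two gaps for the lugs, 5 degrees spare each side), 103 below them; collar 144 across. Fully home, the lid's disc lies on the collar and lid_grip is 30 mm above this point.
- mark_insert (a point): The white mark on the collar: inner end of its 16 x 9 mm tab, 63 mm from the pot's axis, level with the collar's top, 45 degrees counter-clockwise (from above) from the yellow mark. The lid goes in with its pointer here. Axes as pot_mouth.
- mark_bleed (a point): The yellow bleed mark, likewise 63 mm from the axis: where the pointer must be held. It is 45 degrees clockwise from the white mark; the home lid turns freely from white to here, with no spring or detent. Axes as pot_mouth.
- mark_lock (a point): The red lock mark, likewise, 45 degrees clockwise beyond the yellow one. An orange sprung latch nose stands 12 mm above the collar between yellow and red: the pointer rib meets it about 22 degrees past yellow and clicks over it at 30. A fixed stop follows the red mark. Axes as pot_mouth.
- grease_jar: Bystander: amber jar with white lid, 66 mm across, 55 mm high. Origin at the centre of its underside.
- tape_roll: Bystander: white roll of thread tape lying flat, 56 mm across, 19 mm high. Origin at the centre of its underside.
- screwdriver: Bystander: green-handled screwdriver, 190 mm long, lying on the bench. Its x axis runs along the shaft.
Not all that is in view belongs to the job. Leave any pink or turquoise look-alike of the part that bears lid_grip alone.

How it is judged:
On the way:
1. the lid is fully home in the pot with its pointer at the white mark (z of lid_grip in the frame of pot_mouth below 0.0325 m and horizontal distance between lid_grip and pot_mouth below 0.005 m and horizontal distance between lid_pointer and mark_insert below 0.012 m), for 0.1 s.
At the end, for the whole second after the job is handed in: The lid is fully home (disc on the collar within 2.5 mm, upright within 0.06 rad, centred within 5 mm), its pointer within 8 mm of the yellow mark (about 7 degrees), at rest, and the fingers still grip it with more than 2 N through the last second (horizontal distance between lid_pointer and mark_bleed below 0.008 m and horizontal distance between lid_grip and pot_mouth below 0.005 m and z of lid_grip in the frame of pot_mouth between 0.027 and 0.0325 m and angle between lid_grip's own z axis and vertical below 0.06 rad and contact force between the fingers and lid above 2 N and linear speed of lid below 0.01 m/s and angular speed of lid below 0.08 rad/s); the arm keeps its last pose, push and grip.
It fails at once if the lid is turned past the latch to the lock (z of lid_grip in the frame of pot_mouth below 0.034 m and horizontal distance between lid_grip and pot_mouth below 0.006 m and horizontal distance between lid_pointer and mark_lock below 0.016 m).
It fails at once if the jar, tape roll or screwdriver is displaced by more than 25 mm or the jar tipped (distance of any of grease_jar, tape_roll, screwdriver from where it was at the start of the episode above 0.025 m or angle between grease_jar's own z axis and vertical above 0.4 rad).
It also fails if it takes over 45 s, if anything falls off the work surface, if the arm or the gripper's body presses on something with over 40 N, if the wrist force passes 120 N, or if a joint passes its speed limit or range.

## Working session

There is one attempt and no reset: what is moved stays moved. The work goes in short steps, Python scripts to look and compute and a tool call to move; the robot and the scene stay as the last step left them, time stands still between calls to the robot, and variables do not carry over. Pictures are saved under pics/ and viewed, and the job is handed in when it is done.

Besides the shell and the picture viewer there is one more tool, called as name([rows], argument=value, ...), one row to a line, values as JSON. apply_moves: Moves the arm, as the interface text tells. Its arguments: {"type":"object","properties":{"increments":{"type":"array"},"grip_force":{"type":"number"}},"required":["increments"]}

```bash
mkdir -p pics; python3 - <<'E'
from rig import robot
import cv2,numpy as np
for n in("scene","top"):
    c=robot.camera(n); cv2.imwrite(f"pics/{n}0.png",c["frame"][:,:,::-1]); print(n,c["intrinsics"].round(1).tolist(),c["pose"].round(3).tolist(),[k for k in c])
s=robot.read_state();print(s["clock"],s["eef_pos"],s["orientation"],s["opening"])
E
```

```text
scene [[486.8, 0.0, 324.8], [0.0, 486.8, 209.0], [0.0, 0.0, 1.0]] [[-0.072, -0.664, 0.745, 1.235], [0.997, -0.046, 0.056, -0.043], [-0.003, 0.747, 0.665, 0.795], [0.0, 0.0, 0.0, 1.0]] ['frame', 'intrinsics', 'pose']
top [[500.1, 0.0, 312.3], [0.0, 500.1, 204.8], [0.0, 0.0, 1.0]] [[-0.01, 0.998, -0.066, 0.41], [-1.0, -0.011, -0.023, -0.123], [-0.024, 0.066, 0.998, 1.266], [0.0, 0.0, 0.0, 1.0]] ['frame', 'intrinsics', 'pose']
0.1 [ 0.22607858 -0.63549822  0.24080869] [[-5.96816873e-04  3.35182480e-01 -9.42153039e-01]
 [ 1.44841063e-03 -9.42151929e-01 -3.35183003e-01]
 [-9.99998773e-01 -1.56466735e-03  7.68103004e-05]] 0.0879378144978116
```

View pics/scene0.png

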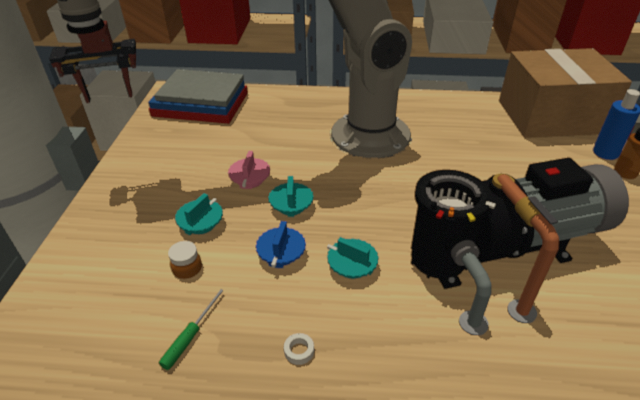

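View pics/top0.png

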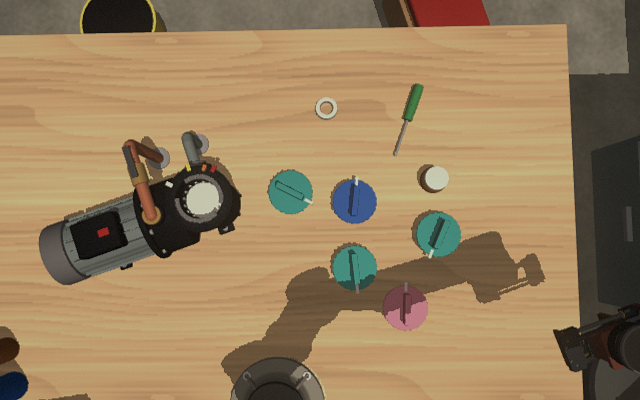

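The candidates in the top view are blue (354,201), turquoise (290,191), (438,234) and (354,268), and pink (405,307). Only the one at (354,201), which is (281,247) in the scene view, is truly blue. I'll confirm it in an enlarged crop and look closely at the pot.

```bash
python3 - <<'E'
import cv2,numpy as np
t=cv2.imread("pics/top0.png");s=cv2.imread("pics/scene0.png")
r=lambda im,x,y,w,h:cv2.resize(im[y:y+h,x:x+w],(400,300),interpolation=cv2.INTER_CUBIC)
cv2.imwrite("pics/crop0.png",np.vstack([np.hstack([r(t,310,165,88,66),r(s,236,210,88,66)]),np.hstack([r(t,140,140,120,90),r(s,400,160,120,90)])]))
E
```

```text
(no output)
```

View pics/crop0.png

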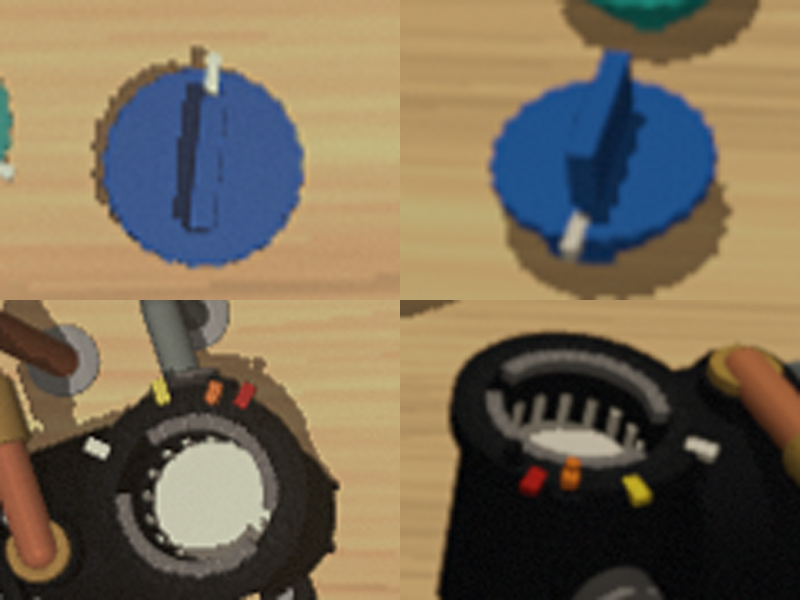

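The crop confirms it: the blue lid has its white pointer at about (357,180) in the top view and (275,262) in the scene view. On the pot, the yellow, orange and red tabs run clockwise, with white on the motor side. Next I'll measure.

```bash
cat > h.py <<'E'
import cv2,numpy as np
from scipy.optimize import least_squares
CAL={}
def ray(c,uv):
    K=c["intrinsics"];P=c["pose"];uv=np.atleast_2d(np.asarray(uv,float))
    d=np.c_[(uv[:,0]-K[0,2])/K[0,0],-(uv[:,1]-K[1,2])/K[1,1],-np.ones(len(uv))]@P[:3,:3].T
    return P[:3,3],d
def plane(c,uv,z):
    o,d=ray(c,uv); return o+d*((z-o[2])/d[:,2])[:,None]
def tri(rays):
    A=np.zeros((3,3));b=np.zeros(3)
    for o,d in rays:
        d=d/np.linalg.norm(d);M=np.eye(3)-np.outer(d,d);A+=M;b+=M@o
    return np.linalg.solve(A,b)
def proj(c,p):
    P=c["pose"];K=c["intrinsics"];q=(np.atleast_2d(p)-P[:3,3])@P[:3,:3]
    return np.c_[K[0,0]*q[:,0]/-q[:,2]+K[0,2],-K[1,1]*q[:,1]/-q[:,2]+K[1,2]]
def circ(p):
    A=np.c_[2*p[:,:2],np.ones(len(p))];s=np.linalg.lstsq(A,(p[:,:2]**2).sum(1),rcond=None)[0]
    return s[0],s[1],np.sqrt(s[2]+s[0]**2+s[1]**2)
def blobs(frame,lo,hi,box,amin=6):
    hsv=cv2.cvtColor(frame,cv2.COLOR_RGB2HSV);m=cv2.inRange(hsv,np.array(lo),np.array(hi))
    k=np.zeros_like(m);x,y,w,h=box;k[y:y+h,x:x+w]=m[y:y+h,x:x+w]
    n,_,st,ce=cv2.connectedComponentsWithStats(k)
    return k,[(ce[i].round(2).tolist(),int(st[i,4])) for i in range(1,n) if st[i,4]>=amin]
E
python3 - <<'E'
from rig import robot
from h import *
C={n:robot.camera(n) for n in("top","scene")}
B={"top":((310,165,88,66),(140,150,110,90)),"scene":((236,210,88,66),(400,160,120,90))}
for n,c in C.items():
    f=c["frame"];lb,pb=B[n]
    m,b=blobs(f,(100,120,40),(125,255,255),lb,50);print(n,"blue",b)
    _,w=blobs(f,(0,0,140),(180,70,255),lb,4);print("ptr",w,[plane(c,x[0],.034)[0].round(4).tolist() for x in w])
    if n=="top":
        k=cv2.morphologyEx(m,cv2.MORPH_CLOSE,np.ones((7,7)));ct=max(cv2.findContours(k,cv2.RETR_EXTERNAL,2)[0],key=len)
        h=cv2.convexHull(ct)[:,0]; p=plane(c,h,.034);print("disc",np.round(circ(p),4), np.round(circ(plane(c,h,.032)),4))
    for nm,lo,hi in(("white",(0,0,150),(180,60,255)),("yellow",(23,130,130),(34,255,255)),("orange",(9,150,120),(18,255,255)),("red",(0,170,100),(6,255,255))):
        _,w=blobs(f,lo,hi,pb,4);print(nm,w,[plane(c,x[0],.2)[0].round(4).tolist() for x in w])
E
```

```text
top blue [([354.26, 202.0], 1300)]
ptr [([356.33, 180.44], 27), ([311.75, 196.5], 4), ([310.91, 202.0], 11)] [[0.5505, -0.2038, 0.034], [0.5119, -0.0932, 0.034], [0.4983, -0.0909, 0.034]]
disc [ 0.4986 -0.1972  0.0525] [ 0.4987 -0.1973  0.0526]
white [([168.81, 183.73], 26), ([202.57, 198.22], 833)] [[0.5295, 0.2111, 0.2], [0.4972, 0.1377, 0.2]]
yellow [([187.89, 166.96], 28)] [[0.5654, 0.1699, 0.2]]
orange [([203.71, 167.04], 24), ([146.55, 202.92], 265)] [[0.5647, 0.1356, 0.2], [0.4885, 0.259, 0.2]]
red [([212.93, 168.11], 28)] [[0.5622, 0.1155, 0.2]]
scene blue [([280.48, 245.1], 1423)]
ptr [([275.5, 227.0], 4), ([273.92, 260.65], 26)] [[0.4507, -0.2141, 0.034], [0.5522, -0.2023, 0.034]]
white [([452.68, 202.37], 159), ([490.18, 203.68], 28)] [[0.5328, 0.1433, 0.2], [0.5318, 0.2123, 0.2]]
yellow [([470.49, 216.03], 35)] [[0.5687, 0.1707, 0.2]]
orange [([509.5, 185.33], 289), ([451.0, 210.75], 32)] [[0.4741, 0.2594, 0.2], [0.5567, 0.1373, 0.2]]
red [([439.66, 213.2], 35)] [[0.5649, 0.1159, 0.2]]
```

```bash
python3 - <<'E'
from h import *
from rig import robot
T=np.array([[.5295,.2111],[.5654,.1699],[.5622,.1155]]);S=np.array([[.5318,.2123],[.5687,.1707],[.5649,.1159]])
a0=np.radians([45,0,-45])
for nm,M in(("top",T),("scene",S),("mean",(T+S)/2)):
  for R in(.071,):
    f=lambda p:(np.c_[p[0]+R*np.cos(p[2]+a0),p[1]+R*np.sin(p[2]+a0)]-M).ravel()
    s=least_squares(f,[.5,.14,.35]);print(nm,s.x[:2].round(4),np.degrees(s.x[2]).round(2),(s.fun*1000).round(1))
# grey lip / collar circle in top view
c=robot.camera("top");f=c["frame"]
print(proj(c,[[.5,.143,.2]]))
hsv=cv2.cvtColor(f,cv2.COLOR_RGB2HSV)
# copper elbow height check
cs=robot.camera("scene")
print("copper tri",tri([(ray(c,[130,143])[0],ray(c,[130,143])[1][0]),(ray(cs,[550,235])[0],ray(cs,[550,235])[1][0])]))
print("brass tri",tri([(ray(c,[150,215])[0],ray(c,[150,215])[1][0]),(ray(cs,[500,180])[0],ray(cs,[500,180])[1][0])]))
# lid grip yaw via pointer
for p in([.5505,-.2038],[.5522,-.2023]): print(np.degrees(np.arctan2(p[1]+.1973,p[0]-.4986)))
# pointer pixel mid / far-end and wing edges in top
u=cv2.resize(f[170:236,315:395],(800,660),interpolation=cv2.INTER_CUBIC)[:600];cv2.imwrite("pics/lid1.png",u[:,:,::-1])
ctr=plane(c,[[354,202]],.034)
E
```

```text
top [0.4983 0.147 ] 18.87 [ 0.1 -0.3  0.1  0.1 -0.2  0.3]
scene [0.5011 0.1478] 18.9 [ 0.5 -0.7 -0.5  0.1 -0.1  0.7]
mean [0.4997 0.1474] 18.88 [ 0.3 -0.5 -0.2  0.1 -0.1  0.5]
[[200.13313656 196.97088692]]
copper tri [0.61795494 0.29441306 0.20882995]
brass tri [0.46181806 0.24639222 0.20349716]
-7.138603206487554
-5.329332949256766
```

View pics/lid1.png

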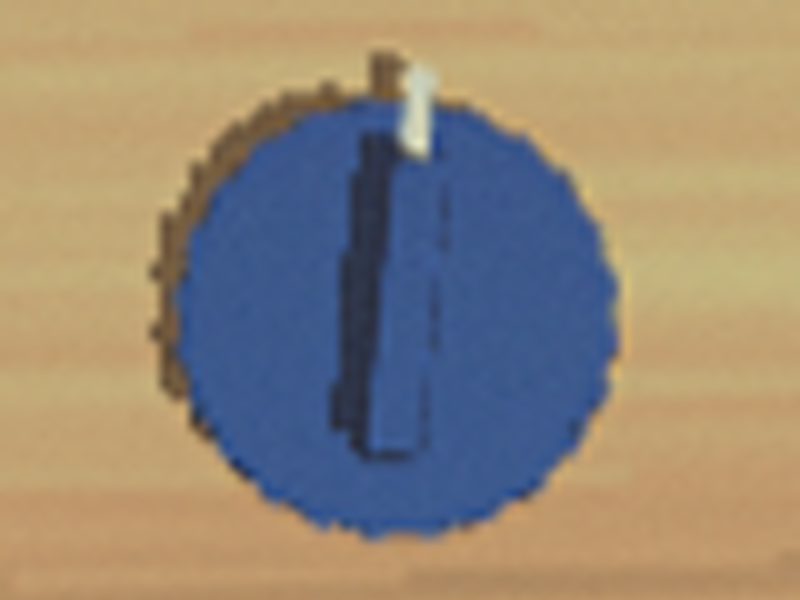

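Both views agree. The pot is at (0.4997, 0.1474) with yellow yaw 18.9° and white yaw 63.9°. The lid is at (0.4995, -0.197), yaw about -5.7°. Approaching above the lid.

apply_moves([
  [[5,2.1,3.4,0,0,0,-2],[5,2.1,3.4,0,0,0,-2],[5,2.1,3.4,0,0,0,-2],[5,2.1,3.4,0,0,0,-2],[5,2.1,3.4,0,0,0,-2]],
], grip_force=30)

```text
clock: 0.72
eef_pos: [0.3241, -0.468, 0.2401]
orientation: [[-0.005, 0.141, -0.99], [-0.003, -0.99, -0.141], [-1.0, 0.003, 0.006]]
force: [0.9, -0.3, 0.3]
opening: 0.0582
```

apply_moves([
  [[5,2.1,3.4,0,0,0,-2],[5,2.1,3.4,0,0,0,-2],[5,2.1,3.4,0,0,0,-2],[5,2.1,3.4,0,0,0,-2],[5,2.1,3.4,0,0,0,-2]],
])

```text
clock: 1.13
eef_pos: [0.4319, -0.2895, 0.2411]
orientation: [[-0.004, -0.043, -0.999], [-0.004, -0.999, 0.043], [-1.0, 0.004, 0.004]]
force: [0.1, 0.0, 0.5]
opening: 0.0498
```

apply_moves([
  [[5,2.3,3.1,0,0,0,-1.1],[5,2.3,3.1,-3,0,0,-1.1],[5,2.2,3.1,-3,0,0,-1.1],[5,0,0,-3,0,0,0],[5,0,0,0,0,0,0]],
])

```text
clock: 1.55
eef_pos: [0.5013, -0.1926, 0.1617]
orientation: [[0.007, -0.091, -0.996], [-0.004, -0.996, 0.091], [-1.0, 0.003, -0.007]]
force: [-1.0, -0.1, -0.0]
opening: 0.0498
```

```bash
cat > st.py <<'E'
from rig import robot
import numpy as np
s=robot.read_state();o=s["orientation"]
print(round(s["clock"],2),s["eef_pos"].round(4) if hasattr(s["eef_pos"],'round') else s["eef_pos"],"ty yaw",np.degrees(np.arctan2(o[1][1],o[0][1])).round(2),"tilt vec",np.round(np.degrees(np.array(o)[:2,0]),2),"F",np.round(s["force"],1),"M",np.round(s["moment"],2),"open",round(s["opening"],4),"q",np.round(s["qpos"],2))
E
python3 st.py
```

```text
1.55 [ 0.5013 -0.1926  0.1617] ty yaw -95.25 tilt vec [ 0.41 -0.2 ] F [-1.  -0.1 -0. ] M [0.01 0.07 0.01] open 0.0498 q [ 0.37  0.35 -0.14  1.96  0.07  0.83 -1.48]
```

apply_moves([
  [[5,-0.2,-0.5,-2,0.2,0.4,-0.5],[5,0,0,-2.5,0,0,0],[5,0,0,-2.5,0,0,0],[5,0,0,-0.5,0,0,0]],
])

```text
clock: 1.88
eef_pos: [0.5017, -0.1992, 0.0893]
orientation: [[0.005, -0.1, -0.995], [-0.002, -0.995, 0.1], [-1.0, 0.002, -0.005]]
force: [-1.2, 0.3, -0.0]
opening: 0.0497
```

```bash
python3 st.py
```

```text
1.88 [ 0.5017 -0.1992  0.0893] ty yaw -95.74 tilt vec [ 0.29 -0.12] F [-1.2  0.3 -0. ] M [-0.03  0.06 -0.  ] open 0.0497 q [ 0.36  0.46 -0.13  2.    0.09  0.68 -1.49]
```

apply_moves([
  [[5,-0.2,0.2,-1,0.1,0.2,0],[5,0,0,-1,0,0,0],[5,0,0,-0.8,0,0,0],[5,0,0,0,0,0,0]],
])

```text
clock: 2.22
eef_pos: [0.5005, -0.2, 0.0626]
orientation: [[0.004, -0.104, -0.995], [-0.002, -0.995, 0.104], [-1.0, 0.002, -0.004]]
force: [-0.1, 0.3, 0.1]
opening: 0.0498
```

```bash
python3 st.py; python3 - <<'E'
from rig import robot
import cv2
c=robot.camera("scene")["frame"];cv2.imwrite("pics/pre.png",cv2.resize(c[150:300,180:380],(800,600),interpolation=3)[:,:,::-1])
E
```

```text
2.22 [ 0.5005 -0.2     0.0626] ty yaw -95.94 tilt vec [ 0.22 -0.13] F [-0.1  0.3  0.1] M [0.   0.02 0.01] open 0.0498 q [ 0.36  0.5  -0.12  2.01  0.1   0.63 -1.5 ]
```

View pics/pre.png

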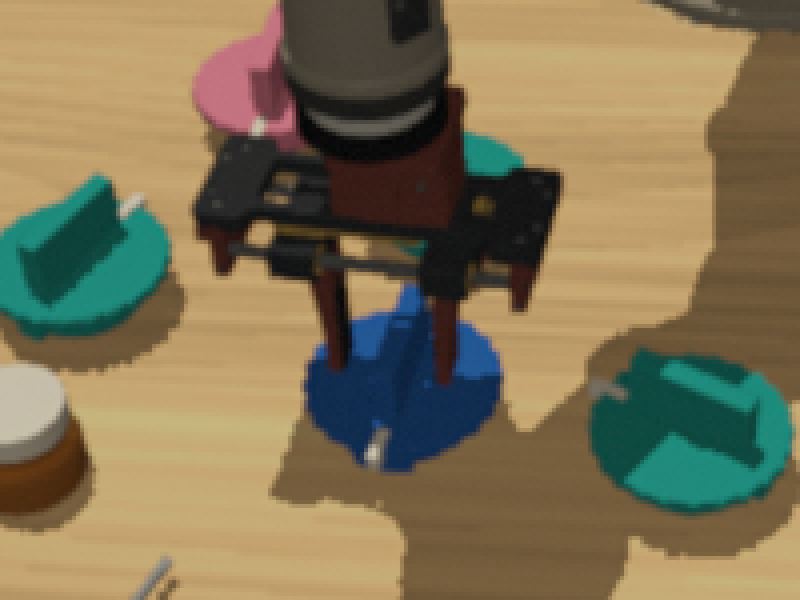

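The fingers straddle the wing grip, one on each side, with the pointer at (377,445) in the crop. Closing.

apply_moves([
  [[5,-0.1,0.3,-0.2,0.1,0.2,0],[0,0,0,0,0,0,0],[0,0,0,0,0,0,0],[0,0,0,0,0,0,0],[0,0,0,0,0,0,0]],
], grip_force=40)

```text
clock: 2.68
eef_pos: [0.5018, -0.1974, 0.0638]
orientation: [[0.005, -0.104, -0.995], [-0.002, -0.995, 0.104], [-1.0, 0.001, -0.005]]
force: [0.5, -0.2, 1.0]
opening: 0.027
```

apply_moves([
  [[0,0,0,0,0,0,0],[0,0,0,0,0,0,0]],
])

```text
clock: 2.85
eef_pos: [0.5022, -0.1973, 0.0643]
orientation: [[0.006, -0.103, -0.995], [-0.002, -0.995, 0.103], [-1.0, 0.001, -0.006]]
force: [-0.6, -1.3, -1.1]
opening: 0.0137
```

```bash
python3 st.py
```

```text
2.85 [ 0.5022 -0.1973  0.0643] ty yaw -95.93 tilt vec [ 0.35 -0.12] F [-0.6 -1.3 -1.1] M [-0.25  0.15  0.19] open 0.0137 q [ 0.36  0.5  -0.12  2.01  0.1   0.63 -1.51]
```

Gripped, opening 13.7 mm. Lifting.

apply_moves([
  [[0,0,0,1,0,0,0],[0,0,0,3,0,0,0],[0,0,0,4,0,0,0],[0,0,0,4,0,0,0],[0,0,0,4,0,0,0]],
])

```text
clock: 3.27
eef_pos: [0.4932, -0.1945, 0.2223]
orientation: [[-0.015, -0.102, -0.995], [0.005, -0.995, 0.102], [-1.0, -0.003, 0.016]]
force: [1.1, -0.7, -2.2]
opening: 0.0137
```

apply_moves([
  [[0,0,0,4,0,0,0],[0,0,0,4,0,0,0],[0,0,0,1,0,0,0],[0,0,0,0,0,0,0]],
])

```text
clock: 3.6
eef_pos: [0.4939, -0.1947, 0.3277]
orientation: [[-0.002, -0.102, -0.995], [0.001, -0.995, 0.102], [-1.0, -0.001, 0.002]]
force: [0.4, 0.1, -2.0]
opening: 0.0137
```

```bash
python3 st.py; python3 - <<'E'
from rig import robot
import cv2
for n in("scene","top"):
    c=robot.camera(n)["frame"];cv2.imwrite(f"pics/lift_{n}.png",c[:,:,::-1])
E
```

```text
3.6 [ 0.4939 -0.1947  0.3277] ty yaw -95.88 tilt vec [-0.11  0.05] F [ 0.4  0.1 -2. ] M [ 0.07 -0.01 -0.  ] open 0.0137 q [ 0.38  0.17 -0.14  1.78  0.03  1.19 -1.44]
```

View pics/lift_scene.png

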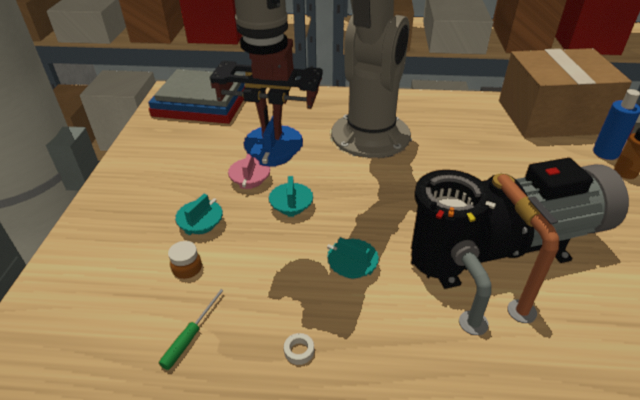

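The lid is lifted level. Carrying it to the pot with a turn of about +70°.

apply_moves([
  [[0,0.2,3.4,0,0,0,7],[0,0,3.4,0,0,0,7],[0,0,3.4,0,0,0,7],[0,0,3.4,0,0,0,7],[0,0,3.4,0,0,0,7]],
])

```text
clock: 4.12
eef_pos: [0.4877, -0.0285, 0.3141]
orientation: [[-0.022, 0.489, -0.872], [-0.007, -0.872, -0.489], [-1.0, -0.005, 0.022]]
force: [0.5, 0.1, -1.5]
opening: 0.0138
```

apply_moves([
  [[0,0.2,3.4,0,0,0,7],[0,0,3.4,0,0,0,7],[0,0,3.4,0,0,0,7],[0,0,3.4,0,0,0,7],[0,0,2,0,0,0,5]],
])

```text
clock: 4.53
eef_pos: [0.4811, 0.136, 0.3023]
orientation: [[-0.034, 0.895, -0.444], [-0.024, -0.445, -0.895], [-0.999, -0.02, 0.036]]
force: [-0.0, -0.1, -1.4]
opening: 0.014
```

```bash
python3 st.py
```

```text
4.53 [0.4811 0.136  0.3023] ty yaw -26.45 tilt vec [-1.93 -1.37] F [-0.  -0.1 -1.4] M [ 0.03 -0.11  0.  ] open 0.014 q [ 0.04  0.19 -0.51  1.84  0.11  1.18 -0.97]
```

apply_moves([
  [[0,1.0,0.7,0,1.4,-1.9,0.3],[0,1.0,0.7,0,0,0,0],[0,0,0,0,0,0,0]],
])

```text
clock: 4.78
eef_pos: [0.4968, 0.1567, 0.2958]
orientation: [[-0.012, 0.905, -0.425], [0.001, -0.425, -0.905], [-1.0, -0.011, 0.005]]
force: [1.2, -0.2, -2.0]
opening: 0.0135
```

```bash
python3 st.py; python3 - <<'E'
from rig import robot
import cv2,numpy as np
t=robot.camera("top");s=robot.camera("scene")
np.savez("hold.npz",t=t["frame"],s=s["frame"])
cv2.imwrite("pics/hold.png",np.vstack([cv2.resize(a,(800,300),interpolation=3) for a in(t["frame"][145:245,70:336.6.__int__()],s["frame"][110:260,320:640])])[:,:,::-1])
E
python3 st.py
```

```text
4.78 [0.4968 0.1567 0.2958] ty yaw -25.16 tilt vec [-0.7   0.04] F [ 1.2 -0.2 -2. ] M [-0.04 -0.06 -0.02] open 0.0135 q [ 0.03  0.22 -0.52  1.82  0.11  1.14 -0.97]
4.88 [0.4961 0.1547 0.2958] ty yaw -25.3 tilt vec [-0.75 -0.04] F [ 0.   0.1 -2.1] M [ 0.01 -0.01  0.04] open 0.0137 q [ 0.03  0.22 -0.52  1.82  0.11  1.15 -0.97]
```

View pics/hold.png

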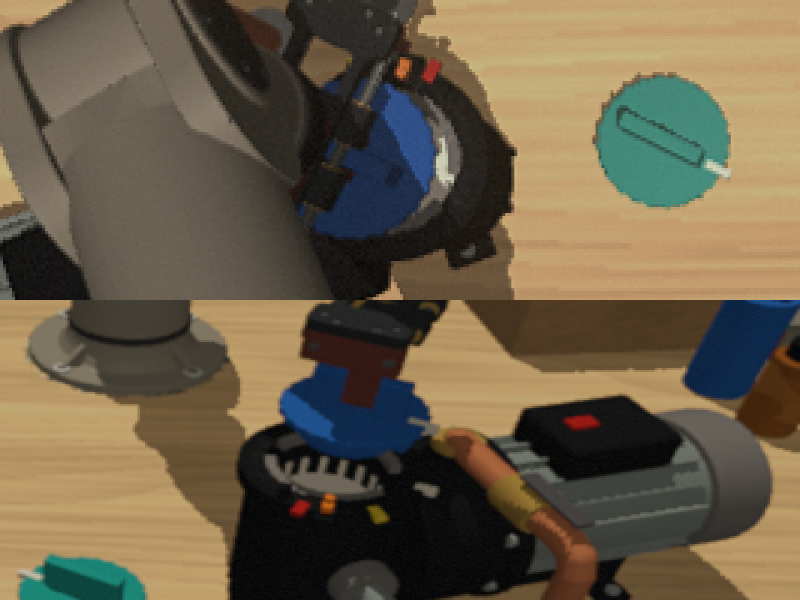

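```bash
python3 - <<'E'
from h import *
from rig import robot
z=np.load("hold.npz");t=robot.camera("top");s=robot.camera("scene")
tcp=np.array([.4961,.1547,.2958]);zt=tcp[2]-.0643+.034
def cfit(p,R):
    r=least_squares(lambda c:np.hypot(p[:,0]-c[0],p[:,1]-c[1])-R,p[:,:2].mean(0)*0+tcp[:2],loss="soft_l1",f_scale=.001);return r.x,np.abs(r.fun)
m,b=blobs(z["t"],(100,110,30),(125,255,255),(165,160,60,70),50);print(b)
ct=np.vstack([c[:,0] for c in cv2.findContours(m,cv2.RETR_EXTERNAL,1)[0]])
h=cv2.convexHull(ct)[:,0];ce=proj(t,[[*tcp[:2],zt]])[0];print(ce)
h=np.array([p for p in ct if (p-ce)@np.array([.8,.6])>5 and p[0]>ce[0]])
p=plane(t,h,zt)
for R in(.0525,.054):
  x,f=cfit(p,R);print("top",R,len(p),x.round(4),np.median(f).round(4))
yaw=np.radians(-25.3+90);d=np.array([np.cos(yaw),np.sin(yaw)])
x,_=cfit(p,.053);print("rel along,across",((x-tcp[:2])@d).round(4),((x-tcp[:2])@[-d[1],d[0]]).round(4))
# pointer in scene
_,w=blobs(z["s"],(0,0,110),(180,70,255),(478,165,24,16),3);print(w)
for q,_ in w:
  P=plane(s,q,zt)[0];print(P.round(4),np.degrees(np.arctan2(*(P[:2]-x)[::-1])).round(1),np.hypot(*(P[:2]-x)).round(4),"vs tcp",np.degrees(np.arctan2(*(P[:2]-tcp[:2])[::-1])).round(1),((P[:2]-tcp[:2])@d).round(4),((P[:2]-tcp[:2])@[-d[1],d[0]]).round(4))
m,b=blobs(z["s"],(100,110,30),(125,255,255),(425,130,80,60),50);print(b)
ct=np.vstack([c[:,0] for c in cv2.findContours(m,cv2.RETR_EXTERNAL,1)[0]]);ce=proj(s,[[*tcp[:2],zt]])[0];print(ce)
l=np.array([p for p in ct if p[0]<ce[0]-12 and p[1]<ce[1]+4]);p=plane(s,l,zt);x,f=cfit(p,.053);print("scene left arc",len(p),x.round(4),np.median(f).round(4))
E
```

```text
[([197.2, 201.73], 1146)]
[186.34075718 196.33018219]
top 0.0525 62 [0.4942 0.1521] 0.0009
top 0.054 62 [0.4949 0.1537] 0.0008
rel along,across -0.0026 0.0006
[([492.3, 173.3], 10)]
[0.5252 0.2028 0.2655] 58.5 0.0588 vs tcp 58.8 0.0559 -0.0058
[([460.51, 167.93], 1779)]
[462.6842116 162.5144708]
scene left arc 32 [0.4953 0.1538] 0.0028
```

```bash
python3 - <<'E'
from h import *
from rig import robot
z=np.load("hold.npz");s=robot.camera("scene")
f=z["s"][130:205,420:520].copy()
im=cv2.resize(f,(800,600),interpolation=cv2.INTER_NEAREST)
tcp=np.array([.4961,.1547,.2958])
for yaw in(64.7,58.5):
    a=np.radians(yaw);d=np.array([np.cos(a),np.sin(a),0]);n=tcp-.0026*np.array([np.cos(np.radians(64.7)),np.sin(np.radians(64.7)),0])
    q=proj(s,[n+d*.046+[0,0,-.0303],n+d*.062+[0,0,-.0303]])
    q=((q-[420,130]+.5)*8).astype(int);cv2.line(im,tuple(map(int,q[0])),tuple(map(int,q[1])),(255,0,0) if yaw>60 else (0,255,0),1)
cv2.imwrite("pics/ptr.png",im[:,:,::-1])
E
```

```text
(no output)
```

View pics/ptr.png

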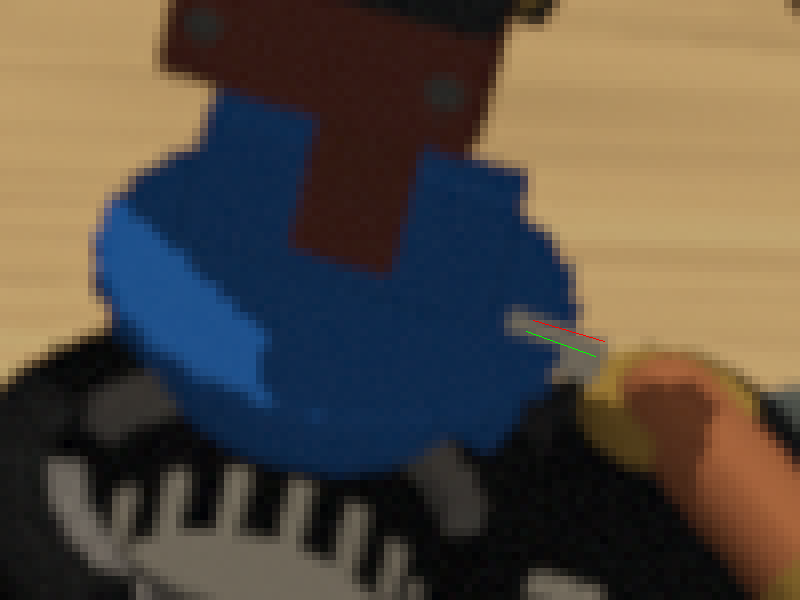

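apply_moves([
  [[0,0.5,-0.5,0,0,-0.7,0],[0,0,0,-1,0,0,0],[0,0,0,0,0,0,0]],
])

```text
clock: 5.28
eef_pos: [0.5025, 0.1466, 0.2868]
orientation: [[0.004, 0.902, -0.432], [-0.001, -0.432, -0.902], [-1.0, 0.004, -0.001]]
force: [-0.4, -0.5, -2.2]
opening: 0.0135
```

```bash
python3 st.py
```

```text
5.28 [0.5025 0.1466 0.2868] ty yaw -25.58 tilt vec [ 0.24 -0.08] F [-0.4 -0.5 -2.2] M [-0.01  0.01 -0.08] open 0.0135 q [ 0.04  0.22 -0.51  1.84  0.12  1.11 -0.97]
```

apply_moves([
  [[0,-0.15,0.3,0,0,0.2,0],[0,0,0,-0.8,0,0,0],[0,0,0,0,0,0,0]],
])

```text
clock: 5.53
eef_pos: [0.5007, 0.1486, 0.2777]
orientation: [[-0.0, 0.901, -0.434], [-0.002, -0.434, -0.901], [-1.0, 0.001, 0.002]]
force: [-0.4, 0.4, -2.6]
opening: 0.0134
```

```bash
python3 st.py
```

```text
5.53 [0.5007 0.1486 0.2777] ty yaw -25.71 tilt vec [-0.   -0.12] F [-0.4  0.4 -2.6] M [-0.04  0.   -0.01] open 0.0134 q [ 0.03  0.23 -0.51  1.85  0.13  1.1  -0.98]
```

apply_moves([
  [[0,0,0.12,-0.6,0,0,0],[0,0,0,-0.6,0,0,0],[0,0,0,-0.4,0,0,0]],
])

```text
clock: 5.78
eef_pos: [0.501, 0.1505, 0.2608]
orientation: [[0.001, 0.901, -0.433], [-0.002, -0.433, -0.901], [-1.0, 0.002, 0.001]]
force: [-0.5, -0.3, -2.1]
opening: 0.014
```

```bash
python3 st.py
```

```text
5.78 [0.501  0.1505 0.2608] ty yaw -25.67 tilt vec [ 0.07 -0.09] F [-0.5 -0.3 -2.1] M [-0.11 -0.07  0.06] open 0.014 q [ 0.02  0.25 -0.51  1.87  0.14  1.06 -0.99]
```

apply_moves([
  [[0,0,-0.06,-0.5,0,0,0],[0,0,0,-0.5,0,0,0],[0,0,0,-0.3,0,0,0]],
])

```text
clock: 6.03
eef_pos: [0.5006, 0.1499, 0.2457]
orientation: [[0.0, 0.902, -0.433], [-0.002, -0.433, -0.902], [-1.0, 0.001, 0.002]]
force: [-0.2, 0.2, -2.2]
opening: 0.0141
```

```bash
python3 st.py
```

```text
6.03 [0.5006 0.1499 0.2457] ty yaw -25.64 tilt vec [ 0.  -0.1] F [-0.2  0.2 -2.2] M [-0.02 -0.04 -0.05] open 0.0141 q [ 0.02  0.26 -0.51  1.88  0.15  1.03 -1.  ]
```

The lugs are in the gaps with no contact force. Lowering until the lid seats.

apply_moves([
  [[0,0,0,-0.3,0,0,0],[0,0,0,-0.3,0,0,0],[0,0,0,-0.2,0,0,0]],
])

```text
clock: 6.28
eef_pos: [0.5004, 0.1497, 0.2381]
orientation: [[-0.001, 0.901, -0.433], [-0.003, -0.433, -0.901], [-1.0, 0.001, 0.003]]
force: [-12.5, -7.0, 32.0]
opening: 0.0138
```

```bash
python3 st.py
```

```text
6.28 [0.5004 0.1497 0.2381] ty yaw -25.68 tilt vec [-0.04 -0.16] F [-12.5  -7.   32. ] M [-1.03  2.65 -0.06] open 0.0138 q [ 0.02  0.27 -0.51  1.89  0.16  1.02 -1.01]
```

apply_moves([
  [[0,0,0,0,0,0,0],[0,0,0,0,0,0,0]],
])

```text
clock: 6.45
eef_pos: [0.5008, 0.1499, 0.2391]
orientation: [[0.001, 0.901, -0.434], [-0.003, -0.434, -0.901], [-1.0, 0.002, 0.002]]
force: [-0.7, -0.6, -2.3]
opening: 0.014
```

```bash
python3 st.py;  python3 - <<'E'
from rig import robot
import cv2
c=robot.camera("scene")["frame"];cv2.imwrite("pics/seat.png",cv2.resize(c[140:230,410:530],(800,600),interpolation=2)[:,:,::-1])
E
```

```text
6.45 [0.5008 0.1499 0.2391] ty yaw -25.7 tilt vec [ 0.05 -0.15] F [-0.7 -0.6 -2.3] M [-0.04 -0.05 -0.02] open 0.014 q [ 0.02  0.27 -0.51  1.89  0.16  1.02 -1.01]
```

View pics/seat.png

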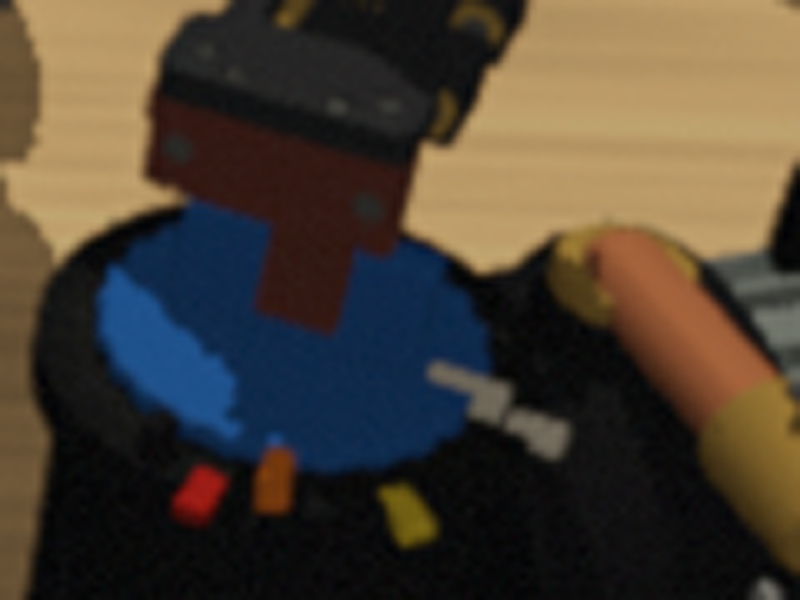

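The picture shows the disc seated on the collar, with the pointer at (470,385) lined up with the white tab at (540,430). Next I'll turn clockwise in steps, keeping a light downward bias.

apply_moves([
  [[0,0,0,-0.1,0,0,0],[0,0,0,-0.05,0,0,-3],[0,0,0,-0.05,0,0,-5],[0,0,0,-0.05,0,0,-5],[0,0,0,-0.03,0,0,0]],
])

```text
clock: 6.92
eef_pos: [0.5011, 0.1513, 0.2382]
orientation: [[0.002, 0.775, -0.631], [-0.001, -0.631, -0.775], [-1.0, 0.002, -0.0]]
force: [-0.4, -0.2, 1.2]
opening: 0.0134
```

```bash
python3 st.py
```

```text
6.92 [0.5011 0.1513 0.2382] ty yaw -39.16 tilt vec [ 0.1  -0.06] F [-0.4 -0.2  1.2] M [-0.03 -0.02 -0.01] open 0.0134 q [-0.02  0.27 -0.47  1.89  0.14  1.01 -1.23]
```

apply_moves([
  [[0,0,-0.15,-0.05,0,0,-4],[0,0,-0.05,-0.05,0,0,-5],[0,0,-0.02,-0.05,0,0,-5],[0,0,-0.02,-0.03,0,0,0]],
])

```text
clock: 7.25
eef_pos: [0.502, 0.1502, 0.2382]
orientation: [[0.005, 0.6, -0.8], [-0.0, -0.8, -0.6], [-1.0, 0.003, -0.004]]
force: [-1.4, 1.3, 2.0]
opening: 0.014
```

```bash
python3 st.py
```

```text
7.25 [0.502  0.1502 0.2382] ty yaw -53.11 tilt vec [ 0.26 -0.01] F [-1.4  1.3  2. ] M [ 0.3   0.45 -0.03] open 0.014 q [-0.05  0.26 -0.43  1.9   0.13  1.   -1.46]
```

apply_moves([
  [[0,0,-0.12,-0.05,0,0.2,-5],[0,0,-0.04,-0.05,0,0,-5],[0,0,-0.02,-0.05,0,0,-4],[0,0,-0.02,-0.03,0,0,0]],
])

```text
clock: 7.58
eef_pos: [0.5033, 0.1494, 0.2382]
orientation: [[0.004, 0.395, -0.919], [0.001, -0.919, -0.395], [-1.0, 0.001, -0.004]]
force: [-2.2, -0.8, 5.0]
opening: 0.0134
```

```bash
python3 st.py; python3 - <<'E'
from rig import robot
import cv2
c=robot.camera("scene")["frame"];cv2.imwrite("pics/turn.png",cv2.resize(c[140:230,410:530],(800,600),interpolation=2)[:,:,::-1])
E
```

```text
7.58 [0.5033 0.1494 0.2382] ty yaw -66.72 tilt vec [0.26 0.03] F [-2.2 -0.8  5. ] M [-0.23  0.69 -0.28] open 0.0134 q [-0.08  0.26 -0.39  1.9   0.12  1.   -1.68]
```

View pics/turn.png

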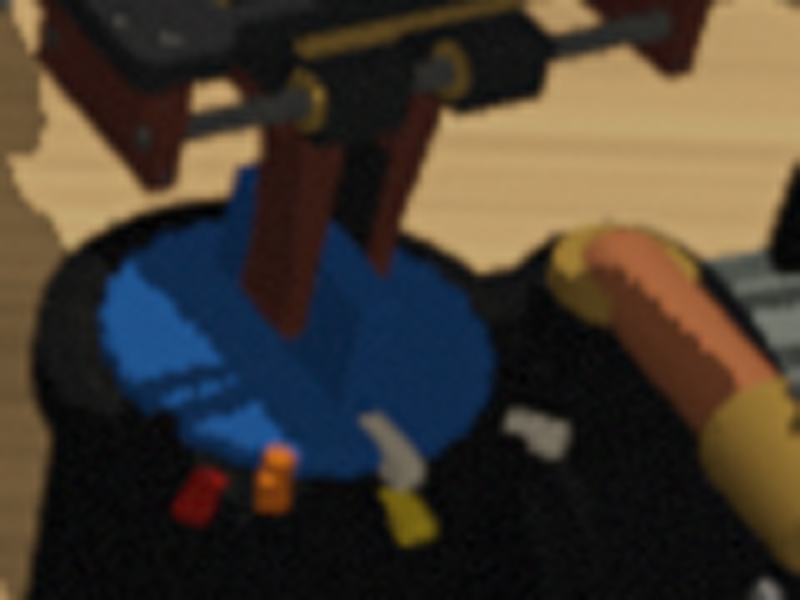

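apply_moves([
  [[0,-0.08,-0.1,-0.04,0,0.2,-3.5],[0,-0.02,-0.02,-0.04,0,0,-0.5],[0,0,0,-0.04,0,0,0]],
])

```text
clock: 7.88
eef_pos: [0.5033, 0.1484, 0.2382]
orientation: [[0.003, 0.341, -0.94], [0.001, -0.94, -0.341], [-1.0, 0.0, -0.004]]
force: [-3.3, 0.3, 8.4]
opening: 0.0139
```

```bash
python3 st.py
```

```text
7.88 [0.5033 0.1484 0.2382] ty yaw -70.04 tilt vec [0.2  0.06] F [-3.3  0.3  8.4] M [-0.18  0.87 -0.17] open 0.0139 q [-0.08  0.26 -0.38  1.9   0.11  1.   -1.74]
```

apply_moves([
  [[0,-0.08,0,-0.03,0,0.1,-0.8],[0,0,0,-0.03,0,0,0],[0,0,0,-0.02,0,0,0]],
])

```text
clock: 8.13
eef_pos: [0.5032, 0.1485, 0.2382]
orientation: [[0.004, 0.338, -0.941], [0.001, -0.941, -0.338], [-1.0, 0.0, -0.004]]
force: [-1.6, -0.5, 6.5]
opening: 0.0137
```

```bash
python3 st.py; python3 - <<'E'
from h import *
from rig import robot
s=robot.camera("scene");f=s["frame"]
cv2.imwrite("pics/final.png",cv2.resize(f[140:230,410:530],(800,600),interpolation=2)[:,:,::-1])
_,y=blobs(f,(23,130,90),(34,255,255),(455,205,35,25),4)
_,w=blobs(f,(0,0,110),(180,60,255),(460,195,16,20),4);print(y,w)
ce=np.array([.4997,.1474])
for n,l,z in(("y",y,.2),("w",w,.208),("wlow",w,.206)):
  for q,a in l:
    P=plane(s,q,z)[0][:2]-[.0014,.0004];print(n,a,P.round(4),np.degrees(np.arctan2(*(P-ce)[::-1])).round(1),np.hypot(*(P-ce)).round(4))
E
```

```text
8.13 [0.5032 0.1485 0.2382] ty yaw -70.27 tilt vec [0.2  0.07] F [-1.6 -0.5  6.5] M [-0.1   0.51 -0.19] open 0.0137 q [-0.08  0.26 -0.38  1.9   0.11  1.   -1.74]
[([470.88, 216.94], 34)] [([467.16, 207.68], 19)]
y 34 [0.5697 0.1706] 18.4 0.0738
w 19 [0.5539 0.1648] 17.8 0.0569
wlow 19 [0.5516 0.1655] 19.2 0.055
```

View pics/final.png

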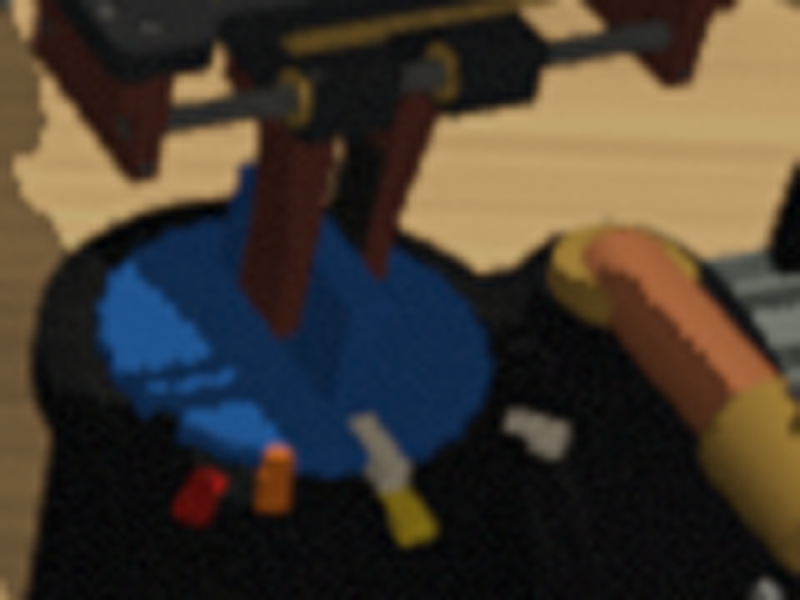

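The pointer at (395,460) is in line with the yellow tab at (410,515). The measured angles are about 18–19° for the pointer and 18.4° for the mark. The lid is seated, with 6.5 N pressing it down. Handing in.

```bash
python3 - <<'E'
from rig import robot
print(robot.hand_in())
E
python3 st.py
```

```text
the job is handed in; nothing more can be done
None
the job is handed in; nothing more can be done
```

I set the blue lid into the pot with its pointer at the white mark and lowered it until it seated. I then turned it about 45° clockwise to the yellow bleed mark and handed in at about 8.2 s, still gripping it with a 40 N grip setting.

**Seating:** the lid touched down at the predicted height (TCP at 0.238 m), and the camera showed the pointer lined up with the white tab.

**Final position:** in the last picture the pointer measures about 18–19°, against 18.4° for the yellow mark. The disc is on the collar with about 6.5 N of downward push, the tool tilt is about 0.2°, and the centring estimate is within about 1 mm. The orange latch was never reached.

**Disagreements:**
- Before insertion, the pointer in the scene picture read about 6° away from the tool's angle. I put this down to the rib's side face being visible and went by the tool angle, which the clean drop into the pot bore out.
- The two cameras differed by 2–3 mm on the pot's position, so I used the average.

I did not re-measure the jar, tape roll and screwdriver at the end. The arm never came near them, and they looked unmoved in the picture taken after the lift.

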